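# Take the green chopping board off its keyhole stud and stand it in the green holder

## Robot

A 6-joint arm with a two-finger parallel gripper is mounted at the origin on the work surface. World frame = base frame: x ahead of the robot, y to its left, z up, the work surface at z = 0. Lengths are in m, angles in rad, forces in N, time in s.
With the tool pointing down it reaches from about 0.225 to 0.875 m from the base axis. Payload 3.4 kg.
Tool frame: the origin (TCP) lies where the fingers leave the gripper's body, on its centre line; the fingertips stand 73 mm ahead of it and the grasp point (between the pads) lies 54 mm ahead of it; z points along the fingers, y is the line along which they close (so a half turn about z gives the same grasp; the last joint's range is limited). The gripper opens to 85 mm and grips with 20 to 120 N. Pads are 22 mm wide; open, the fingers measure 114 mm over their backs; the gripper's body (76 mm by 85 mm) begins 54 mm behind the grasp point. The pads swing forward as they close: fully open they stand 13 mm farther back than shut.
Start: joints at [-1.308, 0.276, 1.505, -0, 1.361, -0.121], TCP at [0.215, -0.533, 0.304] pointing down, gripper open.
Joint ranges: [-2.89, 2.89], [-0.75, 2.08], [0.22, 2.7], [-1.18, 4.32], [0.11, 2.71], [-2.7, 2.7]. Speed limits (rad/s): [2.57, 2.57, 3.14, 3.14, 3.14, 3.14].

## Interface

Orientations are given as a unit quaternion [w, x, y, z].
In Python, from station import telemetry, cams, env gives the robot as it stands. The module is installed in compiled form; this text tells all that it offers.
- The arm moves only by the tool step_arm, never from a script. Its argument "moves" is a list of rows, each an object of numbers: "x", "y", "z": the shift along the tool's x, y, z in units of 40 mm (1.0 is 40 mm); "ax", "ay", "az": the turn, a rotation vector about the tool's x, y, z in units of 5 degrees (1.0 is 5 degrees); "fingers": the finger opening in mm, from 0 to 85.4. In form: [{"x": .., "y": .., "z": .., "ax": .., "ay": .., "az": .., "fingers": ..}, ...]. A call has 1 to 12 rows; each row is the pose to reach, as a shift and turn from the pose commanded when the call began, along the tool's axes at that moment; what a row does not reach only later rows make up. A row lasts 1/12 s, in which the tool goes at most 41.7 mm and 7.16 degrees, less where a joint would pass 70% of its speed; a pose out of reach is approached as far as the arm can. A call with a gripper value outside its range is refused whole. The fingers move at their own pace and stop on an object; the grip force is fixed at half the most. Time passes only in rows, so rows that repeat a pose let the fingers close. It gives the time, the measured TCP pose, the force, the opening and the grip force at its end, in the units of the state.
- telemetry.sense(): the state, without advancing time (a new reading comes with each control period).
- cams.snapshot(name): name is "scene" or "top"; returns a dict with "img" (384x512x3 uint8, red, green, blue), "depth" (384x512 float32, m along the optical axis (not along the pixel's ray), 0 where there is no reading), "vertical_fov" (degrees; the focal length in pixels is half the picture's height over the tangent of half this angle, whatever the lens; pixels are square), "cx", "cy" (the principal point, pixels), "cam_to_world" (4x4, takes a point from camera to world coordinates). Camera axes: x right, y up, looking along -z (the intrinsics and any distortion apply to the point x, -y, -z); pixel columns grow to the right and rows downward; lengths in m; the calibration is good to about 2 mm. A picture is of the moment at which its call begins.
- env.sign_off(): hands the job in; it is judged then, once.
Trained networks look in a picture, given as the dict that the camera call returned (one of the last four; its "shot" number tells which), for a name from the list of things; names that differ only in an ending like _2 or _b are one class to them, and where a whole thing is asked for, a point or a joint stands for the part that bears it (a point fixed in the world has none). Each returns a list of dicts, best first, with "score" (0 to 1); they miss things now and then, are a little off and sometimes report something else, mostly with a low value. They report only what shows in the picture. A call takes as long as a camera call. They do not tell look-alikes from the thing itself.
- cams.find_in(picture, target): "at" ([x, y, z] in m, in the coordinates of the camera as it stood for that picture, good to about 4 mm: the middle of the surface that is visible of it).
- cams.cut_out(picture, target): "region" (384x512 bool, what is visible of it).
The state is a dict: "t": time; "qpos": joint angles; "qvel": joint speeds; "tau": joint torques, N m; "tool_pos": TCP position; "tcp_rot": TCP orientation; "force": force on the tool from outside, world axes, zero at the start; "torque": the same for the moment, N m; "gripper_width": finger opening in m; "finger_force": force on a finger pad.
Only numpy, scipy, OpenCV 4.12 (cv2) and the standard library are available. Lean on these libraries where they do the work, as an engineer would, in place of code of your own. Each camera call takes 0.05 s, during which the arm holds its last target. There are 200 camera calls.

## Task

Two chopping boards hang by their keyhole slots on the headed studs of the stand. Slide the green board up until the stud head is at the wide end of its keyhole, take it off the stud, and leave it standing upright, right way up, on the floor of the green holder, fully in its slot and not sticking far out at either end. Leave the orange board hanging, and do not knock or shift the mug.

Things in the scene. Friction and masses are not known exactly. Their poses are not given: they have to be found in the camera images.
- stand: Fixed pale wooden stand. Origin on the table below its crossbar's front face; x points level out of that face, the way the studs point and boards come off (away from the robot); y along the bar, z up. Bar 340 mm long, x -20 to 0, z 201 to 235 mm; posts below it at y +-150 mm; base slab 18 mm high behind, x -110 to -10 mm. Boards hang centred at about x = 10 mm, either board on either stud.
- stud_left (a point): Middle of the shaft of the stud at y = +90, z = 220 mm of the stand, 10 mm in front of the bar's face. Steel shaft 8 mm across from x = 0 to 20 mm, then a brass head 18 mm across and 5 mm thick.
- stud_right (a point): The same on the stud at y = -90 mm.
- green_board: Green rigid plastic chopping board, 180 mm tall (z), 140 wide (y), 12 thick (x), 0.2 to 0.4 kg, corners rounded by 20 mm. Origin at the middle of its bottom edge. It hangs upright, axes along the stand's, bottom edge about 105 mm and top edge about 285 mm above the table; the top 50 mm stands clear above the stand's bar, free to be pinched through its thickness from above.
- green_board_wide (a point): Centre of the wide end (30 mm across) of the keyhole, 85 mm above the board's bottom edge, mid width and thickness. From it a slot 11 mm wide runs up to 119 mm, where it rests on the stud. The board must rise 30 mm (give or take 5) to bring the head to the wide end, then move 25 mm or more along the stand's +x to clear the head.
- green_board_top (a point): Middle of the green board's top edge, 180 mm above its origin.
- orange_board: Orange chopping board, the same in shape and size, hanging on the other stud, 180 mm to the side. Stays where it is.
- green_holder: Fixed holder: pale base 90 (x) x 170 (y) mm, 8 mm thick, with two green fences 160 mm long forming a slot along y, open at both ends. Origin mid underside, z up. Slot 24 mm wide, straight up to 65 mm above the table, then flared to about 45 mm at 80 mm high. The board stands on the base, loose: it may lean about 12 degrees, and either face may look either way.
- orange_holder: The same holder with orange fences; not used.
- mug: White mug, 76 mm across, 85 mm tall, handle at its +y, origin at its underside.
Not all that is in view belongs to the job. Several things have the shape of the green_board; the one meant has the colours described above.

How it is judged:
By the outcome, as a careful person would: the job done as asked, in the order asked, and still so for the second after the job is handed in, with the robot touching nothing.
It also fails if it takes over 40 s, if anything falls off the work surface, if the arm or the gripper's body presses on something with over 40 N, if the wrist force passes 120 N, or if a joint passes its speed limit or range.

## Working session

There is one attempt and no reset: what is moved stays moved. The work goes in short steps, Python scripts to look and compute and a tool call to move; the robot and the scene stay as the last step left them, time stands still between calls to the robot, and variables do not carry over. Pictures are saved under pics/ and viewed, at most 10 in all, crops included, and the job is handed in when it is done.

Besides the shell and the picture viewer there is one more tool, called after "Request:" in YAML: its name, and indented under it one key for each argument. step_arm: Moves the arm, as the interface text tells. Its arguments: {"type":"object","properties":{"moves":{"type":"array","items":{"type":"object","properties":{"x":{"type":"number"},"y":{"type":"number"},"z":{"type":"number"},"ax":{"type":"number"},"ay":{"type":"number"},"az":{"type":"number"},"fingers":{"type":"number"}}}}},"required":["moves"]}

```bash
mkdir -p pics
cat > h.py <<'E'
import numpy as np, cv2
from station import telemetry, cams, env
def rays(p):
    f=192/np.tan(np.radians(p["vertical_fov"])/2); return f
def world(p):
    f=rays(p); v,u=np.mgrid[0:384,0:512]; d=p["depth"]
    c=np.stack([(u-p["cx"])/f*d,-(v-p["cy"])/f*d,-d,np.ones_like(d)],-1)
    w=(c@np.array(p["cam_to_world"]).T)[...,:3]; w[d==0]=np.nan; return w
def tow(p,a): return (np.array(p["cam_to_world"])@np.r_[a,1])[:3]
E
python3 - <<'E'
from h import *
ims=[]
for n in("scene","top"):
    p=cams.snapshot(n); print(n,[k for k in p if k not in("img","depth")],p["vertical_fov"],p["cx"],p["cy"],np.round(p["cam_to_world"],3).tolist())
    np.savez(n+"0.npz",w=world(p),img=p["img"])
    cv2.imwrite(f"pics/{n}0.png",cv2.resize(p["img"][...,::-1],(768,576)))
    for t in("stand","stud_left","stud_right","green_board","green_board_wide","orange_board","green_holder","orange_holder","mug"):
        for r in cams.find_in(p,t)[:4]: print(t,round(r["score"],2),np.round(tow(p,r["at"]),3))
print(telemetry.sense())
E
```

```text
scene ['vertical_fov', 'cx', 'cy', 'cam_to_world', 'shot'] 47.21359078018368 255.0256101074329 193.24022230534527 [[0.782, -0.505, 0.364, 0.927], [0.623, 0.647, -0.44, -0.554], [-0.013, 0.571, 0.821, 1.248], [0.0, 0.0, 0.0, 1.0]]
stand 0.69 [0.45  0.151 0.016]
stand 0.65 [0.524 0.317 0.212]
stud_left 0.57 [0.452 0.156 0.018]
stud_right 0.81 [0.452 0.155 0.012]
stud_right 0.29 [0.666 0.075 0.051]
green_board 0.87 [0.478 0.141 0.211]
green_board 0.85 [0.237 0.325 0.098]
green_board 0.73 [ 0.362 -0.044  0.109]
green_board_wide 0.93 [ 0.364 -0.039  0.109]
green_board_wide 0.89 [0.474 0.14  0.21 ]
green_board_wide 0.77 [0.24  0.327 0.102]
orange_board 0.78 [0.522 0.316 0.211]
green_holder 0.66 [ 0.668 -0.162  0.031]
green_holder 0.38 [0.524 0.314 0.212]
orange_holder 0.63 [ 0.498 -0.233  0.039]
top ['vertical_fov', 'cx', 'cy', 'cam_to_world', 'shot'] 53.846665347107994 261.2976110094678 191.08074185880085 [[-0.029, 0.997, -0.073, 0.359], [-1.0, -0.03, -0.008, 0.031], [-0.01, 0.072, 0.997, 1.168], [0.0, 0.0, 0.0, 1.0]]
stand 0.92 [0.44  0.245 0.022]
stud_left 0.65 [0.438 0.244 0.018]
stud_
[... 465 characters left out ...]
, 'qpos': array([-1.30798899e+00,  2.75872917e-01,  1.50487733e+00, -2.59398045e-05,
        1.36069760e+00, -1.21002163e-01]), 'qvel': array([ 1.88989968e-03, -1.21792407e-03,  3.46120540e-04,  2.83445089e-04,
       -5.74451745e-05,  6.00261496e-04]), 'tau': array([-1.18598942e-03, -4.16669691e+01, -2.46102959e+01, -2.22041717e-04,
        1.86956058e-04, -6.73375467e-06]), 'tool_pos': array([ 0.21530705, -0.53320154,  0.30395252]), 'tcp_rot': array([ 7.31183236e-05,  9.81642207e-01,  1.90731677e-01, -7.52386253e-06]), 'force': array([-0.10513305, -0.51313835,  0.63785749]), 'torque': array([-0.03820853, -0.02153736, -0.01488865]), 'finger_force': 0.0, 'gripper_width': 0.08533333182625347}
```

View pics/scene0.png

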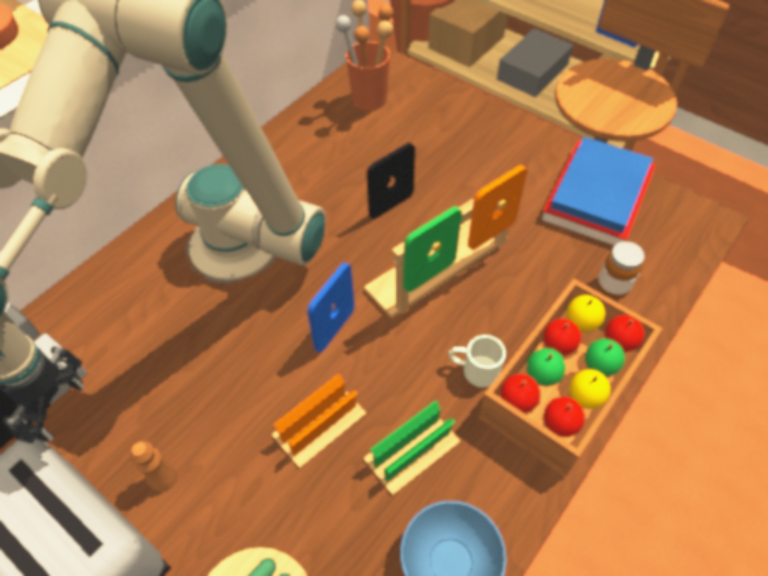

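View pics/top0.png

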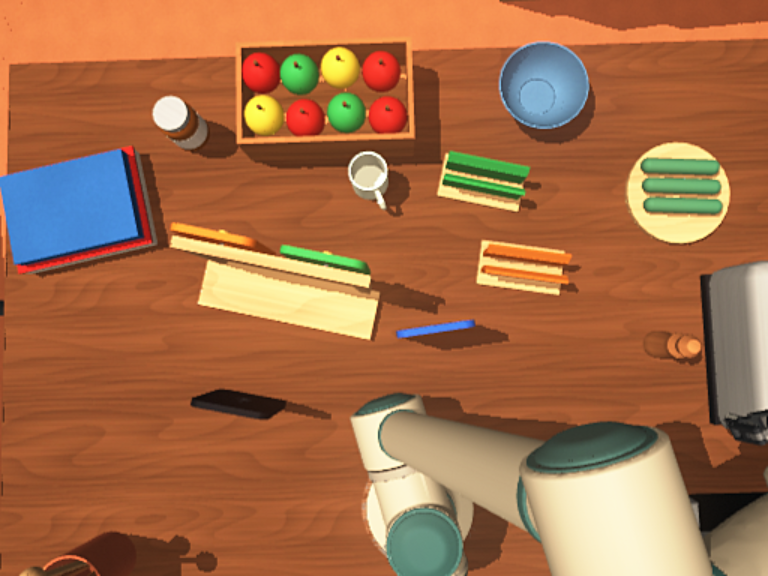

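Scene view: a green board on the stand at (432,250), orange at (497,207). Look-alikes off the stand are blue at (332,307) and black at (390,180). The green holder is at (412,447), the orange holder at (318,418) and the mug at (483,360). By colour and by hanging on the stand, the one I want is the green board at (432,250). In the top view its top edge is at (323,258) and the green holder at (484,180). Next I check a close crop and measure.

```bash
cat > m.py <<'E'
from h import *
def fit(w,m,lo,hi):
    P=w[m&(w[...,2]>lo)&(w[...,2]<hi)]; r=cv2.minAreaRect(P[:,:2].astype(np.float32)*1000)
    b=cv2.boxPoints(r); return len(P),np.round(np.median(P,0),4),[np.round(x,1) for x in r],np.round(P[:,2].min(),3),np.round(P[:,2].max(),3)
E
python3 - <<'E'
from m import *
D={}
for n in("scene","top"):
    z=np.load(n+"0.npz"); w,im=z["w"],z["img"]; hsv=cv2.cvtColor(im,cv2.COLOR_RGB2HSV); H,S,V=[hsv[...,i].astype(int) for i in range(3)]
    g=(H>50)&(H<85)&(S>110); o=(H>5)&(H<18)&(S>190)
    X,Y,Z=w[...,0],w[...,1],w[...,2]
    t=(abs(X-.6)<.05)&(abs(Y)<.3)&(abs(Z)<.02); print(n,"table",np.nanmedian(Z[t]),np.nanstd(Z[t]))
    gb=(X>.4)&(X<.54)&(Y>.04)&(Y<.24); gh=(X>.57)&(X<.74)&(Y>-.28)&(Y<-.05); ob=(X>.44)&(X<.58)&(Y>.2)&(Y<.42)
    print("board all",fit(w,g&gb,.08,.4)); print("board top",fit(w,g&gb,.275,.4)); print("orange",fit(w,o&ob,.275,.4))
    print("gholder fences",fit(w,g&gh,.02,.2)," top",fit(w,g&gh,.07,.2))
    pale=(H>10)&(H<32)&(S<150)&(V>150)
    print("base",fit(w,pale&gh,.004,.014)); print("bar",fit(w,pale&(X>.38)&(X<.6)&(Y>.03)&(Y<.45),.228,.245)); print("mug",fit(w,(S<60)&(X>.6)&(X<.75)&(Y>0)&(Y<.15),.02,.12))
    # board face plane / fence top lines
    P=w[g&gb&(Z>.1)]; P=P[~np.isnan(P).any(1)]; c=P.mean(0); print("normal",np.linalg.svd(P-c,full_matrices=False)[2][2],c)
z=np.load("scene0.npz"); cv2.imwrite("pics/crop1.png",cv2.resize(z["img"][120:210,240:370,::-1],(780,540),interpolation=cv2.INTER_CUBIC))
E
```

```text
scene table -0.0008320116400549749 0.0034833166780526125
board all (1217, array([0.48  , 0.1351, 0.2177]), [array([479. , 142.9]), array([134.4,  17.9]), np.float64(76.6)], np.float64(0.111), np.float64(0.288))
board top (201, array([0.4782, 0.1412, 0.2825]), [array([477.9, 143.5]), array([128.3,  14.8]), np.float64(77.0)], np.float64(0.275), np.float64(0.288))
orange (89, array([0.523 , 0.3091, 0.2809]), [array([520.5, 321.5]), array([133.3,  16.2]), np.float64(77.7)], np.float64(0.275), np.float64(0.287))
gholder fences (925, array([ 0.6536, -0.1573,  0.0697]), [array([ 659.8, -152.8]), array([158.2,  58.3]), np.float64(76.4)], np.float64(0.023), np.float64(0.085))  top (455, array([ 0.6534, -0.1557,  0.0768]), [array([ 659.8, -152.7]), array([158. ,  58.3]), np.float64(76.4)], np.float64(0.07), np.float64(0.085))
base (627, array([ 0.6818, -0.1692,  0.0076]), [array([ 660.8, -152.4]), array([171.2,  90.2]), np.float64(76.1)], np.float64(0.004), np.float64(0.014))
bar (96, array([0.4752, 0.2255, 0.2338]), [array([472.9, 173.3]), array([210.3,  36.7]), np.float64(76.4)], np.float64(
[... 902 characters left out ...]
), np.float64(0.086))  top (465, array([ 0.6624, -0.1539,  0.0779]), [array([ 654.5, -150.4]), array([158.1,  58.6]), np.float64(76.1)], np.float64(0.07), np.float64(0.086))
base (504, array([ 0.6314, -0.1393,  0.0086]), [array([ 653.9, -151.1]), array([169.7,  88.7]), np.float64(75.9)], np.float64(0.004), np.float64(0.014))
bar (1028, array([0.4754, 0.2389, 0.2351]), [array([487.4, 237.2]), array([337.5,  43.6]), np.float64(76.7)], np.float64(0.229), np.float64(0.24))
mug (155, array([0.6526, 0.0673, 0.0836]), [array([662.6,  80.7]), array([ 72.4, 114.8]), np.float64(81.3)], np.float64(0.021), np.float64(0.089))
normal [-0.9723723   0.22690763  0.05481813] [0.4734527  0.14686994 0.28293591]
```

View pics/crop1.png

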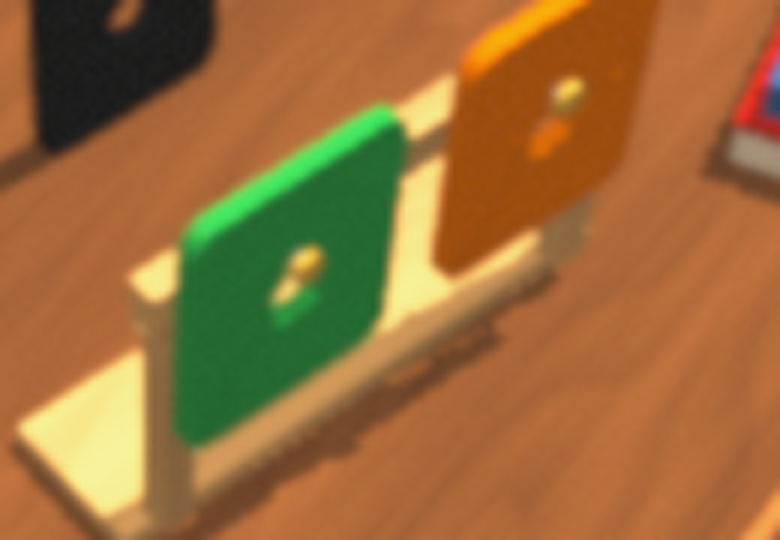

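The crop shows the green board at (290,270) hanging on its brass-headed stud at (308,262), with orange hanging beside it, so the choice holds. I'll move above it in two calls, turning the wrist to match the board's yaw (about -13.5°).

Request:
step_arm:
  moves:
    - {"z":-1}
    - {"x":0.6,"y":-0.7,"z":-1.8,"az":-1}
    - {"x":1.2,"y":-1.3,"z":-2.4,"az":-2}
    - {"x":1.8,"y":-2,"z":-2.4,"az":-3}
    - {"x":2.5,"y":-2.7,"z":-2.4,"az":-4}
    - {"x":3.1,"y":-3.3,"z":-2.4,"az":-5}
    - {"x":3.7,"y":-4,"z":-2.4,"az":-5.5}
    - {"x":4.4,"y":-4.7,"z":-2.4,"az":-5.5}
    - {"x":5,"y":-5.3,"z":-2.4,"az":-5.5}
    - {"x":5.6,"y":-6,"z":-2.4,"az":-5.5}
    - {"x":6.2,"y":-6.6,"z":-2.4,"az":-5.5}
    - {"x":6.2,"y":-6.6,"z":-2.4,"az":-5.5}

```text
schema error: expected keys x, y, z, ax, ay, az, fingers
```

Request:
step_arm:
  moves:
    - {"x":0,"y":0,"z":-1,"ax":0,"ay":0,"az":0,"fingers":85}
    - {"x":1.2,"y":-1.3,"z":-2.4,"ax":0,"ay":0,"az":-2,"fingers":85}
    - {"x":1.2,"y":-1.3,"z":-2.4,"ax":0,"ay":0,"az":-2,"fingers":85}
    - {"x":1.8,"y":-2,"z":-2.4,"ax":0,"ay":0,"az":-3,"fingers":85}
    - {"x":2.5,"y":-2.7,"z":-2.4,"ax":0,"ay":0,"az":-4,"fingers":85}
    - {"x":3.1,"y":-3.3,"z":-2.4,"ax":0,"ay":0,"az":-5,"fingers":85}
    - {"x":3.7,"y":-4,"z":-2.4,"ax":0,"ay":0,"az":-5.5,"fingers":85}
    - {"x":4.4,"y":-4.7,"z":-2.4,"ax":0,"ay":0,"az":-5.5,"fingers":85}
    - {"x":5,"y":-5.3,"z":-2.4,"ax":0,"ay":0,"az":-5.5,"fingers":85}
    - {"x":5.6,"y":-6,"z":-2.4,"ax":0,"ay":0,"az":-5.5,"fingers":85}
    - {"x":6.2,"y":-6.6,"z":-2.4,"ax":0,"ay":0,"az":-5.5,"fingers":85}
    - {"x":6.2,"y":-6.6,"z":-2.4,"ax":0,"ay":0,"az":-5.5,"fingers":85}

```text
t: 2.0
tool_pos: [0.3474, -0.1902, 0.4004]
tcp_rot: [-0.001, 0.907, 0.422, 0.002]
force: [-0.4, -0.1, -0.2]
gripper_width: 0.0851
finger_force: 0.0
```

Request:
step_arm:
  moves:
    - {"x":0.9,"y":-0.3,"z":0,"ax":0,"ay":0,"az":-1,"fingers":85}
    - {"x":1.8,"y":-0.6,"z":0,"ax":0,"ay":0,"az":-2,"fingers":85}
    - {"x":2.7,"y":-1,"z":0,"ax":0,"ay":0,"az":-3,"fingers":85}
    - {"x":3.6,"y":-1.3,"z":0,"ax":0,"ay":0,"az":-4,"fingers":85}
    - {"x":4.5,"y":-1.6,"z":0,"ax":0,"ay":0,"az":-5,"fingers":85}
    - {"x":5.4,"y":-1.9,"z":0,"ax":0,"ay":0,"az":-5.4,"fingers":85}
    - {"x":6.3,"y":-2.2,"z":0,"ax":0,"ay":0,"az":-5.4,"fingers":85}
    - {"x":7.2,"y":-2.6,"z":0,"ax":0,"ay":0,"az":-5.4,"fingers":85}
    - {"x":8,"y":-2.8,"z":0,"ax":0,"ay":0,"az":-5.4,"fingers":85}
    - {"x":8.46,"y":-3,"z":0,"ax":0,"ay":0,"az":-5.4,"fingers":85}
    - {"x":8.46,"y":-3,"z":0,"ax":0,"ay":0,"az":-5.4,"fingers":85}
    - {"x":8.46,"y":-3,"z":0,"ax":0,"ay":0,"az":-5.4,"fingers":85}

```text
t: 3.0
tool_pos: [0.4753, 0.1399, 0.3994]
tcp_rot: [0.0, 0.785, 0.62, -0.001]
force: [-1.1, -1.1, -0.0]
gripper_width: 0.0849
finger_force: 0.0
```

Run:
```python
from h import *
s=telemetry.sense(); print(s["t"],s["tool_pos"],s["tcp_rot"])
p=cams.snapshot("scene"); np.savez("scene1.npz",w=world(p),img=p["img"])
cv2.imwrite("pics/s1.png",cv2.resize(p["img"][70:220,200:400,::-1],(800,600),interpolation=cv2.INTER_CUBIC))
```

```text
3.0 [0.47532471 0.13992963 0.39944461] [ 1.55259680e-04  7.84796221e-01  6.19753487e-01 -6.95342290e-04]
```

View pics/s1.png

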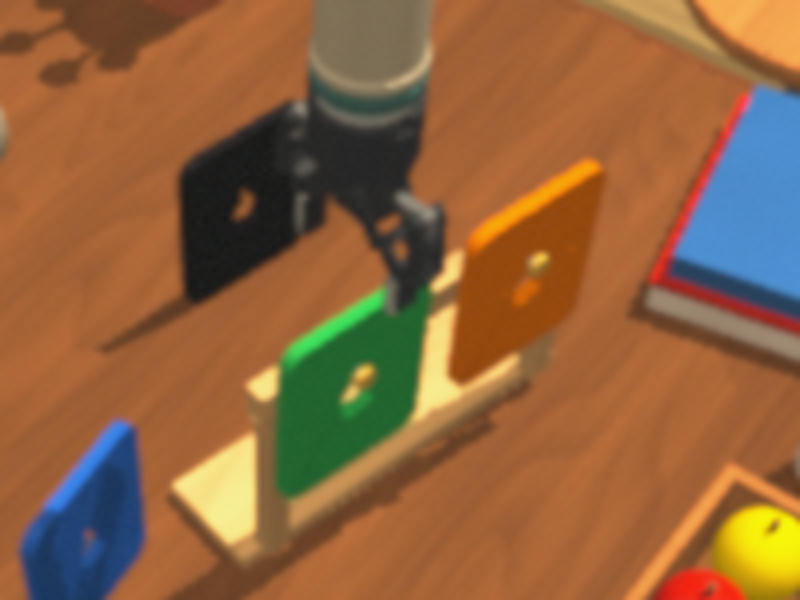

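The view shows the gripper's near finger at (405,265), in front of the green board's plane with its top edge at (350,320), and the jaw straddling the board. I check the bias using the finger's known offset in the depth data.

Run:
```python
from h import *
z=np.load("scene1.npz"); w,im=z["w"],z["img"]
n=np.array([np.cos(np.radians(-13.4)),np.sin(np.radians(-13.4))]); l=np.array([-n[1],n[0]])
N=w[...,:2]@n; L=w[...,:2]@l; Z=w[...,2]
tN,tL=np.array([.47532,.13993])@n,np.array([.47532,.13993])@l
m=(im.max(-1)<90)&(abs(N-tN)<.08)&(abs(L-tL)<.06)&(Z>.31)&(Z<.42)
for a in np.arange(.31,.42,.01):
    k=m&(Z>=a)&(Z<a+.01); 
    if k.sum()>3: print(round(a,2),k.sum(),"n",np.round((np.percentile(N[k],[5,50,95])-tN)*1e3,1),"l",np.round((np.percentile(L[k],[5,50,95])-tL)*1e3,1))
```

```text
0.34 16 n [-46.5 -39.   57.8] l [-10.6  -4.9   5.5]
0.35 31 n [-52.  -38.   59.1] l [-12.   -5.    5.2]
0.36 32 n [-43.5 -38.9  60.1] l [-11.3  -6.    9.1]
0.37 26 n [-47.  -39.4  59. ] l [-10.8  -5.7   6.2]
0.38 41 n [-65.2 -42.9  66.9] l [-13.8 -11.6  -4.8]
0.39 91 n [-63.8  46.5  74.9] l [-13.4  -7.6   7.3]
0.4 81 n [-63.3  32.5  71.1] l [-17.7 -10.9   8.4]
0.41 83 n [-61.4  27.2  74.7] l [-17.8 -11.7   2.7]
```

The mean of the two cameras is right: the scene camera reads about 3 mm too far along the normal, and the jaw is centred. Next: descend, close, then check.

Request:
step_arm:
  moves:
    - {"x":0.13,"y":0,"z":0.5,"ax":0,"ay":0,"az":0,"fingers":85}
    - {"x":0.13,"y":0,"z":1,"ax":0,"ay":0,"az":0,"fingers":85}
    - {"x":0.13,"y":0,"z":1.4,"ax":0,"ay":0,"az":0,"fingers":85}
    - {"x":0.13,"y":0,"z":1.7,"ax":0,"ay":0,"az":0,"fingers":85}
    - {"x":0.13,"y":0,"z":1.9,"ax":0,"ay":0,"az":0,"fingers":85}
    - {"x":0.13,"y":0,"z":2.05,"ax":0,"ay":0,"az":0,"fingers":85}
    - {"x":0.13,"y":0,"z":2.05,"ax":0,"ay":0,"az":0,"fingers":85}
    - {"x":0.13,"y":0,"z":2.05,"ax":0,"ay":0,"az":0,"fingers":60}
    - {"x":0.13,"y":0,"z":2.05,"ax":0,"ay":0,"az":0,"fingers":30}
    - {"x":0.13,"y":0,"z":2.05,"ax":0,"ay":0,"az":0,"fingers":20}
    - {"x":0.13,"y":0,"z":2.05,"ax":0,"ay":0,"az":0,"fingers":16}
    - {"x":0.13,"y":0,"z":2.05,"ax":0,"ay":0,"az":0,"fingers":4}

```text
t: 4.05
tool_pos: [0.4764, 0.1448, 0.3183]
tcp_rot: [0.0, 0.785, 0.619, 0.0]
force: [-0.7, -0.7, -0.5]
gripper_width: 0.0248
finger_force: 0.0
```

Request:
step_arm:
  moves:
    - {"x":0,"y":0,"z":0,"ax":0,"ay":0,"az":0,"fingers":4}
    - {"x":0,"y":0,"z":0,"ax":0,"ay":0,"az":0,"fingers":4}
    - {"x":0,"y":0,"z":0,"ax":0,"ay":0,"az":0,"fingers":4}
    - {"x":0,"y":0,"z":0,"ax":0,"ay":0,"az":0,"fingers":4}
    - {"x":0,"y":0,"z":0,"ax":0,"ay":0,"az":0,"fingers":4}
    - {"x":0,"y":0,"z":0,"ax":0,"ay":0,"az":0,"fingers":4}

```text
t: 4.55
tool_pos: [0.4755, 0.145, 0.3182]
tcp_rot: [-0.001, 0.785, 0.619, -0.0]
force: [-4.8, 0.9, 5.4]
gripper_width: 0.0111
finger_force: 59.7
```

Gripped (the opening reads 11 mm on the 12 mm board). Lift straight up 30 mm.

Request:
step_arm:
  moves:
    - {"x":0,"y":0,"z":-0.15,"ax":0,"ay":0,"az":0,"fingers":4}
    - {"x":0,"y":0,"z":-0.3,"ax":0,"ay":0,"az":0,"fingers":4}
    - {"x":0,"y":0,"z":-0.45,"ax":0,"ay":0,"az":0,"fingers":4}
    - {"x":0,"y":0,"z":-0.6,"ax":0,"ay":0,"az":0,"fingers":4}
    - {"x":0,"y":0,"z":-0.7,"ax":0,"ay":0,"az":0,"fingers":4}
    - {"x":0,"y":0,"z":-0.77,"ax":0,"ay":0,"az":0,"fingers":4}
    - {"x":0,"y":0,"z":-0.77,"ax":0,"ay":0,"az":0,"fingers":4}
    - {"x":0,"y":0,"z":-0.77,"ax":0,"ay":0,"az":0,"fingers":4}

```text
t: 5.22
tool_pos: [0.4762, 0.1447, 0.3487]
tcp_rot: [0.0, 0.785, 0.619, 0.0]
force: [-0.3, 0.3, -3.6]
gripper_width: 0.0113
finger_force: 58.7
```

Run:
```python
from m import *
s=telemetry.sense(); print(s["t"],s["tool_pos"],s["force"])
p=cams.snapshot("scene"); w=world(p); im=p["img"]; np.savez("scene2.npz",w=w,img=im)
hsv=cv2.cvtColor(im,cv2.COLOR_RGB2HSV); H,S=hsv[...,0],hsv[...,1]
X,Y=w[...,0],w[...,1]; g=(H>50)&(H<85)&(S>110)&(X>.4)&(X<.54)&(Y>.04)&(Y<.24)
print(fit(w,g,.1,.4))
z=np.load("scene0.npz"); w0=z["w"]
cv2.imwrite("pics/s2.png",cv2.resize(im[110:210,230:363,::-1],(798,600),interpolation=cv2.INTER_CUBIC))
```

```text
5.2167 [0.47623254 0.14470405 0.3487049 ] [-0.32121289  0.29551794 -3.55925833]
(1033, array([0.4796, 0.1218, 0.2325]), [array([506. , 139.4]), array([138.4,  70.5]), np.float64(78.6)], np.float64(0.144), np.float64(0.385))
```

View pics/s2.png

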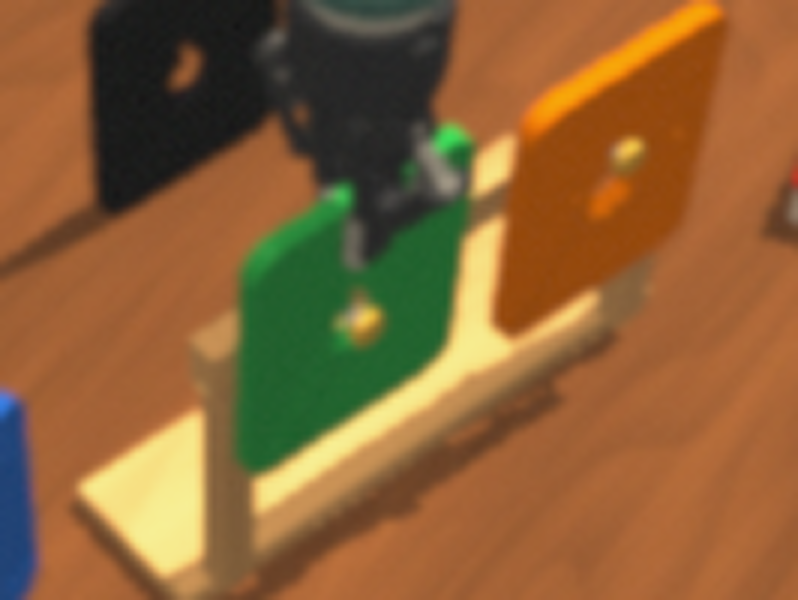

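The board has risen about 30 mm. The brass head at (360,322) sits in the wide end, with the slot visible above it, and orange is unmoved. Pull off along stand +x, which is tool +y.

Request:
step_arm:
  moves:
    - {"x":0,"y":0.1,"z":0,"ax":0,"ay":0,"az":0,"fingers":4}
    - {"x":0,"y":0.2,"z":0,"ax":0,"ay":0,"az":0,"fingers":4}
    - {"x":0,"y":0.3,"z":0,"ax":0,"ay":0,"az":0,"fingers":4}
    - {"x":0,"y":0.4,"z":0,"ax":0,"ay":0,"az":0,"fingers":4}
    - {"x":0,"y":0.5,"z":0,"ax":0,"ay":0,"az":0,"fingers":4}
    - {"x":0,"y":0.5,"z":0,"ax":0,"ay":0,"az":0,"fingers":4}

```text
t: 5.77
tool_pos: [0.4968, 0.1398, 0.3485]
tcp_rot: [0.0, 0.786, 0.619, 0.0]
force: [0.8, -0.4, -3.2]
gripper_width: 0.0109
finger_force: 58.5
```

Request:
step_arm:
  moves:
    - {"x":0,"y":0.2,"z":0,"ax":0,"ay":0,"az":0,"fingers":4}
    - {"x":0,"y":0.4,"z":0,"ax":0,"ay":0,"az":0,"fingers":4}
    - {"x":0,"y":0.6,"z":0,"ax":0,"ay":0,"az":0,"fingers":4}
    - {"x":0,"y":0.8,"z":0,"ax":0,"ay":0,"az":0,"fingers":4}
    - {"x":0,"y":1,"z":0,"ax":0,"ay":0,"az":0,"fingers":4}
    - {"x":0,"y":1,"z":0,"ax":0,"ay":0,"az":0,"fingers":4}

```text
t: 6.27
tool_pos: [0.5367, 0.1302, 0.3484]
tcp_rot: [0.001, 0.786, 0.619, 0.0]
force: [-0.4, -0.1, -3.6]
gripper_width: 0.0111
finger_force: 58.7
```

Run:
```python
from m import *
s=telemetry.sense(); t=s["tool_pos"]; print(s["t"],t,s["tcp_rot"],s["force"])
p=cams.snapshot("top"); w=world(p); im=p["img"]
hsv=cv2.cvtColor(im,cv2.COLOR_RGB2HSV); H,S=hsv[...,0],hsv[...,1]; X,Y,Z=w[...,0],w[...,1],w[...,2]
g=(H>50)&(H<85)&(S>110)
print("board top",fit(w,g&(abs(X-t[0])<.07)&(abs(Y-t[1])<.11),.3,.335))
p2=cams.snapshot("scene"); w=world(p2); im=p2["img"]; X,Y,Z=w[...,0],w[...,1],w[...,2]
hsv=cv2.cvtColor(im,cv2.COLOR_RGB2HSV); H,S=hsv[...,0],hsv[...,1]; g=(H>50)&(H<85)&(S>110)
m=g&(abs(X-t[0])<.06)&(abs(Y-t[1])<.11)&(Z>.12)&(Z<.33); m=cv2.erode(m.astype(np.uint8),np.ones((3,3)))>0
P=w[m]; c=P.mean(0); N=np.linalg.svd(P-c,full_matrices=False)[2][2]; print("face normal",N,c,P[:,2].min())
l=np.array([.232,.973]); L=P[:,:2]@l
# tilt in-plane: l-mid per height
for a in (.15,.18,.21,.24): k=abs(P[:,2]-a)<.012; print(a,np.round([L[k].min(),L[k].max()],4),"tcp l",round(t[:2]@l,4))
```

```text
6.2667 [0.53667268 0.13020164 0.34837076] [6.29560705e-04 7.85606816e-01 6.18725601e-01 4.04815158e-04] [-0.35751705 -0.07005171 -3.59857397]
board top (68, array([0.5254, 0.0788, 0.312 ]), [array([536.2, 132.4]), array([137.2,  11.7]), np.float64(76.6)], np.float64(0.301), np.float64(0.318))
face normal [-0.97199091  0.23501195 -0.00174895] [0.53979556 0.11219772 0.22827143] 0.15417670009238238
0.15 [0.1891 0.305 ] tcp l 0.2512
0.18 [0.1841 0.3127] tcp l 0.2512
0.21 [0.1849 0.3126] tcp l 0.2512
0.24 [0.1843 0.3122] tcp l 0.2512
```

The board is clear of the stud, vertical, and centred in the grip, with its bottom about 135 mm up. Carry it over the holder, above the mug and the fences.

Request:
step_arm:
  moves:
    - {"x":-0.4,"y":0.3,"z":0,"ax":0,"ay":0,"az":0,"fingers":4}
    - {"x":-1,"y":0.7,"z":0,"ax":0,"ay":0,"az":0,"fingers":4}
    - {"x":-1.7,"y":1.25,"z":0,"ax":0,"ay":0,"az":0,"fingers":4}
    - {"x":-2.4,"y":1.8,"z":0,"ax":0,"ay":0,"az":0,"fingers":4}
    - {"x":-3.1,"y":2.3,"z":0,"ax":0,"ay":0,"az":0,"fingers":4}
    - {"x":-3.8,"y":2.8,"z":0,"ax":0,"ay":0,"az":0,"fingers":4}
    - {"x":-4.5,"y":3.3,"z":0,"ax":0,"ay":0,"az":0,"fingers":4}
    - {"x":-5.1,"y":3.8,"z":0,"ax":0,"ay":0,"az":0,"fingers":4}
    - {"x":-5.7,"y":4.2,"z":0,"ax":0,"ay":0,"az":0,"fingers":4}
    - {"x":-6,"y":4.45,"z":0,"ax":0,"ay":0,"az":0,"fingers":4}
    - {"x":-6.15,"y":4.55,"z":0,"ax":0,"ay":0,"az":0,"fingers":4}
    - {"x":-6.15,"y":4.55,"z":0,"ax":0,"ay":0,"az":0,"fingers":4}

```text
t: 7.37
tool_pos: [0.6542, -0.1519, 0.3481]
tcp_rot: [-0.0, 0.786, 0.618, -0.0]
force: [-0.1, 0.8, -3.8]
gripper_width: 0.0115
finger_force: 59.0
```

Run:
```python
from m import *
s=telemetry.sense(); t=s["tool_pos"]; print(s["t"],t,s["tcp_rot"],s["force"])
n=np.array([np.cos(np.radians(-13.4)),np.sin(np.radians(-13.4))]); l=np.array([-n[1],n[0]])
for c in("top","scene"):
    p=cams.snapshot(c); w=world(p); im=p["img"]
    hsv=cv2.cvtColor(im,cv2.COLOR_RGB2HSV); H,S=hsv[...,0],hsv[...,1]; Z=w[...,2]
    N=(w[...,:2]-t[:2])@n*1e3; L=(w[...,:2]-t[:2])@l*1e3
    g=(H>50)&(H<85)&(S>110)&(abs(L)<100)&(abs(N)<60)
    for nm,lo,hi in(("boardtop",.3,.33),("face",.15,.29),("fences",.02,.09),("fencetop",.074,.09)):
        k=g&(Z>lo)&(Z<hi)
        if k.sum()>5: print(c,nm,k.sum(),"N",np.round(np.percentile(N[k],[1,10,50,90,99]),1),"L",np.round(np.percentile(L[k],[1,99]),1))
    cv2.imwrite(f"pics/{c}3.png",cv2.resize(im[...,::-1],(768,576))[60:400] if c=="top" else cv2.resize(im[180:380,180:380,::-1],(600,600),interpolation=cv2.INTER_CUBIC))
```

```text
7.3667 [ 0.65416324 -0.1519014   0.34810043] [-4.61054111e-04  7.85830316e-01  6.18441952e-01 -2.32083843e-04] [-0.09173144  0.76536909 -3.75206168]
top boardtop 167 N [-7.7 -7.2 -2.6  3.3  5.6] L [-63.3  70.3]
top face 200 N [-9.1 -8.3 -7.3 -5.9  2.1] L [-64.1  72.4]
top fences 160 N [-27.9 -25.1 -15.   18.3  26.6] L [35.9 80.5]
top fencetop 58 N [-28.3 -26.9 -23.   23.6  27. ] L [38.8 80.4]
scene boardtop 206 N [-4.4 -1.7  4.9  8.5  9.4] L [-63.4  68.1]
scene face 707 N [-1.   5.3  7.3  8.4  9.1] L [-65.2  68.3]
scene fences 767 N [-20.5 -11.6  -5.7  30.4  33.7] L [-78.   75.7]
scene fencetop 203 N [-22.  -17.   29.3  33.1  34.1] L [-76.4  75.9]
```

View pics/scene3.png

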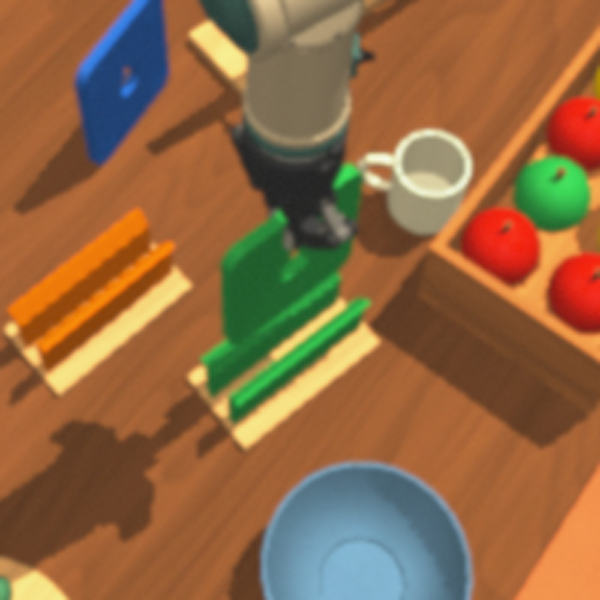

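The board hangs over the green holder: bottom at (280,320), fences at (270,335) and (300,365), mug untouched at (430,185). The relative offsets from the two cameras average about 2 mm, within the slot's clearance. Descend partway into the straight part and check the force.

Request:
step_arm:
  moves:
    - {"x":0,"y":0,"z":0,"ax":0,"ay":0,"az":0,"fingers":4}
    - {"x":0,"y":0,"z":0.3,"ax":0,"ay":0,"az":0,"fingers":4}
    - {"x":0,"y":0,"z":0.6,"ax":0,"ay":0,"az":0,"fingers":4}
    - {"x":0,"y":0,"z":0.9,"ax":0,"ay":0,"az":0,"fingers":4}
    - {"x":0,"y":0,"z":1.2,"ax":0,"ay":0,"az":0,"fingers":4}
    - {"x":0,"y":0,"z":1.4,"ax":0,"ay":0,"az":0,"fingers":4}
    - {"x":0,"y":0,"z":1.6,"ax":0,"ay":0,"az":0,"fingers":4}
    - {"x":0,"y":0,"z":1.8,"ax":0,"ay":0,"az":0,"fingers":4}
    - {"x":0,"y":0,"z":2,"ax":0,"ay":0,"az":0,"fingers":4}
    - {"x":0,"y":0,"z":2,"ax":0,"ay":0,"az":0,"fingers":4}

```text
t: 8.3
tool_pos: [0.6533, -0.1505, 0.2668]
tcp_rot: [-0.001, 0.785, 0.619, -0.001]
force: [-0.4, 0.4, -3.7]
gripper_width: 0.0111
finger_force: 58.9
```

Request:
step_arm:
  moves:
    - {"x":0,"y":0.05,"z":0.15,"ax":0,"ay":0,"az":0,"fingers":4}
    - {"x":0,"y":0.05,"z":0.3,"ax":0,"ay":0,"az":0,"fingers":4}
    - {"x":0,"y":0.05,"z":0.45,"ax":0,"ay":0,"az":0,"fingers":4}
    - {"x":0,"y":0.05,"z":0.6,"ax":0,"ay":0,"az":0,"fingers":4}
    - {"x":0,"y":0.05,"z":0.75,"ax":0,"ay":0,"az":0,"fingers":4}
    - {"x":0,"y":0.05,"z":0.85,"ax":0,"ay":0,"az":0,"fingers":4}
    - {"x":0,"y":0.05,"z":0.95,"ax":0,"ay":0,"az":0,"fingers":4}
    - {"x":0,"y":0.05,"z":1,"ax":0,"ay":0,"az":0,"fingers":4}
    - {"x":0,"y":0.05,"z":1,"ax":0,"ay":0,"az":0,"fingers":4}

```text
t: 9.05
tool_pos: [0.6558, -0.1514, 0.2281]
tcp_rot: [-0.0, 0.785, 0.619, -0.0]
force: [-0.1, -0.3, -3.1]
gripper_width: 0.0111
finger_force: 58.8
```

Run:
```python
from m import *
s=telemetry.sense(); t=s["tool_pos"]; print(s["t"],t,s["force"],s["torque"])
n=np.array([np.cos(np.radians(-13.4)),np.sin(np.radians(-13.4))]); l=np.array([-n[1],n[0]])
for c in("top","scene"):
    p=cams.snapshot(c); w=world(p); im=p["img"]
    hsv=cv2.cvtColor(im,cv2.COLOR_RGB2HSV); H,S=hsv[...,0],hsv[...,1]; Z=w[...,2]
    N=(w[...,:2]-t[:2])@n*1e3; L=(w[...,:2]-t[:2])@l*1e3
    g=(H>50)&(H<85)&(S>110)&(abs(L)<100)&(abs(N)<60)
    for nm,lo,hi in(("boardtop",.18,.21),("face",.1,.17),("fencetop",.074,.09)):
        k=g&(Z>lo)&(Z<hi)
        if k.sum()>5: print(c,nm,k.sum(),"Z",np.nanmax(Z[k]),"N",np.round(np.percentile(N[k],[1,10,50,90,99]),1),"L",np.round(np.percentile(L[k],[1,99]),1))
```

```text
9.05 [ 0.65578531 -0.15139569  0.2280619 ] [-0.07438794 -0.29062053 -3.06152772] [-0.03365158  0.00413805 -0.03472555]
top boardtop 98 Z 0.19856916368944333 N [-7.6 -6.6 -2.   2.9  4.7] L [-62.   70.5]
top face 45 Z 0.16978603498135247 N [-11.3  -8.5  -7.6  -6.7   2. ] L [-65.   72.2]
top fencetop 54 Z 0.08555128905907705 N [-29.3 -27.5 -23.1  20.8  27. ] L [43.5 79.1]
scene boardtop 161 Z 0.20643185372115735 N [-2.4 -0.5  6.3  9.6 20.9] L [-64.2  65.1]
scene face 239 Z 0.1699669400730166 N [-1.9  7.1  8.9 10.  13.7] L [-67.2  65.4]
scene fencetop 263 Z 0.08988712774027086 N [-22.   -3.   25.9  31.   32.5] L [-77.6  74.8]
```

Request:
step_arm:
  moves:
    - {"x":0,"y":0,"z":0.04,"ax":0,"ay":0,"az":0,"fingers":4}
    - {"x":0,"y":0,"z":0.08,"ax":0,"ay":0,"az":0,"fingers":4}
    - {"x":0,"y":0,"z":0.12,"ax":0,"ay":0,"az":0,"fingers":4}
    - {"x":0,"y":0,"z":0.14,"ax":0,"ay":0,"az":0,"fingers":4}
    - {"x":0,"y":0,"z":0.14,"ax":0,"ay":0,"az":0,"fingers":4}

```text
t: 9.57
tool_pos: [0.6558, -0.1514, 0.2228]
tcp_rot: [-0.0, 0.785, 0.619, -0.0]
force: [0.3, 0.5, -4.0]
gripper_width: 0.0111
finger_force: 58.8
```

Request:
step_arm:
  moves:
    - {"x":0,"y":0,"z":0.02,"ax":0,"ay":0,"az":0,"fingers":4}
    - {"x":0,"y":0,"z":0.04,"ax":0,"ay":0,"az":0,"fingers":4}
    - {"x":0,"y":0,"z":0.05,"ax":0,"ay":0,"az":0,"fingers":4}
    - {"x":0,"y":0,"z":0.05,"ax":0,"ay":0,"az":0,"fingers":4}

```text
t: 9.9
tool_pos: [0.6561, -0.1514, 0.2216]
tcp_rot: [0.0, 0.785, 0.619, 0.0]
force: [-0.2, -0.3, -0.6]
gripper_width: 0.0111
finger_force: 59.3
```

The floor now takes the weight. Open and back straight up.

Request:
step_arm:
  moves:
    - {"x":0,"y":0,"z":0,"ax":0,"ay":0,"az":0,"fingers":16}
    - {"x":0,"y":0,"z":0,"ax":0,"ay":0,"az":0,"fingers":24}
    - {"x":0,"y":0,"z":0,"ax":0,"ay":0,"az":0,"fingers":40}
    - {"x":0,"y":0,"z":0,"ax":0,"ay":0,"az":0,"fingers":60}
    - {"x":0,"y":0,"z":0,"ax":0,"ay":0,"az":0,"fingers":85}
    - {"x":0,"y":0,"z":0,"ax":0,"ay":0,"az":0,"fingers":85}
    - {"x":0,"y":0,"z":0,"ax":0,"ay":0,"az":0,"fingers":85}
    - {"x":0,"y":0,"z":0,"ax":0,"ay":0,"az":0,"fingers":85}
    - {"x":0,"y":0,"z":0,"ax":0,"ay":0,"az":0,"fingers":85}
    - {"x":0,"y":0,"z":0,"ax":0,"ay":0,"az":0,"fingers":85}

```text
t: 10.73
tool_pos: [0.656, -0.1515, 0.2211]
tcp_rot: [0.0, 0.785, 0.619, -0.0]
force: [-0.3, -0.3, -0.2]
gripper_width: 0.085
finger_force: 0.0
```

Request:
step_arm:
  moves:
    - {"x":0,"y":0,"z":-0.3,"ax":0,"ay":0,"az":0,"fingers":85}
    - {"x":0,"y":0,"z":-0.6,"ax":0,"ay":0,"az":0,"fingers":85}
    - {"x":0,"y":0,"z":-1,"ax":0,"ay":0,"az":0,"fingers":85}
    - {"x":0,"y":0,"z":-1.5,"ax":0,"ay":0,"az":0,"fingers":85}
    - {"x":0,"y":0,"z":-2,"ax":0,"ay":0,"az":0,"fingers":85}
    - {"x":0,"y":0,"z":-2.5,"ax":0,"ay":0,"az":0,"fingers":85}
    - {"x":0,"y":0,"z":-3,"ax":0,"ay":0,"az":0,"fingers":85}
    - {"x":-0.5,"y":-0.5,"z":-3.5,"ax":0,"ay":0,"az":0,"fingers":85}
    - {"x":-1.2,"y":-1.2,"z":-3.5,"ax":0,"ay":0,"az":0,"fingers":85}
    - {"x":-1.9,"y":-1.9,"z":-3.5,"ax":0,"ay":0,"az":0,"fingers":85}
    - {"x":-2.5,"y":-2.5,"z":-3.5,"ax":0,"ay":0,"az":0,"fingers":85}
    - {"x":-2.5,"y":-2.5,"z":-3.5,"ax":0,"ay":0,"az":0,"fingers":85}

```text
t: 11.73
tool_pos: [0.5305, -0.2277, 0.3619]
tcp_rot: [-0.0, 0.787, 0.617, -0.002]
force: [0.6, 0.4, -0.2]
gripper_width: 0.0852
finger_force: 0.0
```

Run:
```python
from m import *
s=telemetry.sense(); print(s["t"],s["tool_pos"],s["force"])
p=cams.snapshot("scene"); w=world(p); im=p["img"]
X,Y,Z=w[...,0],w[...,1],w[...,2]; hsv=cv2.cvtColor(im,cv2.COLOR_RGB2HSV); H,S=hsv[...,0],hsv[...,1]
g=(H>50)&(H<85)&(S>110)&(X>.57)&(X<.76)&(Y>-.28)&(Y<-.05)
print("top",fit(w,g,.18,.25)); print("face",fit(w,g,.09,.25))
z=np.load("scene0.npz"); w0=z["w"]
mm=(S<60)&(X>.6)&(X<.75)&(Y>0)&(Y<.15); print("mug",fit(w,mm,.02,.12))
cv2.imwrite("pics/s4.png",cv2.resize(im[90:340,170:400,::-1],(552,600),interpolation=cv2.INTER_CUBIC))
```

```text
11.7333 [ 0.53045795 -0.22774076  0.36190891] [ 0.57262249  0.37073903 -0.22325343]
top (247, array([ 0.6598, -0.1514,  0.1865]), [array([ 659.2, -149.3]), array([128.7,  14.3]), np.float64(76.3)], np.float64(0.18), np.float64(0.192))
face (747, array([ 0.661 , -0.1594,  0.1602]), [array([ 658.9, -152.1]), array([134.3,  15.2]), np.float64(76.3)], np.float64(0.09), np.float64(0.192))
mug (178, array([0.6596, 0.0747, 0.0807]), [array([666.2,  73.9]), array([87.8, 77.6]), np.float64(60.1)], np.float64(0.022), np.float64(0.091))
```

View pics/s4.png

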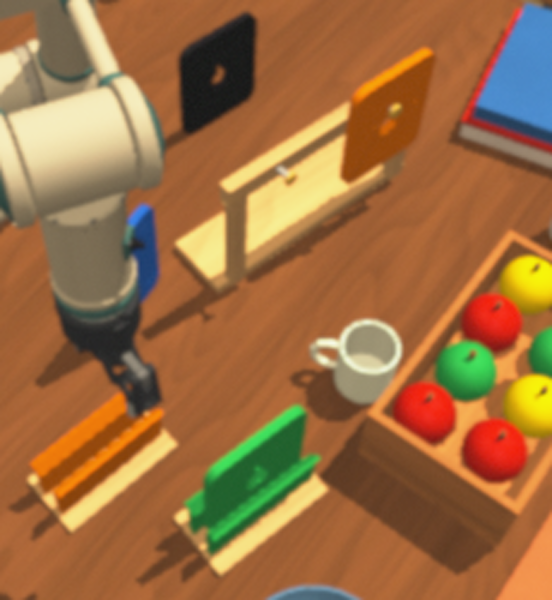

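The green board stands upright in the green holder at (255,470), its top at 188 mm and centred along the slot. The stud at (287,173) is bare, orange still hangs at (390,115), and the mug at (367,360) is where it was. The arm is clear.

```bash
python3 -c "
from station import env; print(env.sign_off())"
```

```text
the job is handed in; nothing more can be done
None
```

The green board is off its stud and standing upright, right way up, on the floor of the green holder, centred in the slot; orange still hangs, the mug did not move, and I handed the job in at about 12 s.

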